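# Run the wing nut onto a robot-car wheel axle

## Robot

A 6-joint arm with a two-finger parallel gripper is mounted at the origin on the work surface. World frame = base frame: x ahead of the robot, y to its left, z up, the work surface at z = 0. Lengths are in m, angles in rad, forces in N, time in s.
With the tool pointing down it reaches from about 0.375 to 0.975 m from the base axis. Payload 3.8 kg.
Tool frame: the origin (TCP) lies at the very end of the fingers, on their centre line; the grasp point (between the pads) lies behind it (bot.tcp_to_grasp is the y of the grasp point in the tool frame, in m); y points along the fingers, z is the direction in which the jaws open and shut, and the axes are right-handed (so a half turn about y gives the same grasp; the last joint's range is limited). The gripper opens to 85 mm and grips with 20 to 120 N. Pads are 22 mm wide; open, the fingers measure 114 mm over their backs; the gripper's body (76 mm by 85 mm) begins 54 mm behind the grasp point. The pads swing forward as they close: fully open they stand 13 mm farther back than shut.
Start: joints at [-1.294, 0.264, 1.604, -0, 1.274, -0.037], TCP at [0.208, -0.642, 0.231] pointing down, gripper open.
Joint ranges: [-2.63, 2.63], [-0.94, 2.18], [0.31, 2.57], [-1.31, 4.45], [0, 2.66], [-2.55, 2.55]. Speed limits (rad/s): [2.57, 2.57, 3.14, 3.14, 3.14, 3.14].

## Interface

Orientations are given as a rotation vector (axis times angle).
In Python, from workcell import bot, optics, workorder gives the robot as it stands.
- The arm moves only by the shell command python3 -m handwheel 'ROWS' [FORCE]. ROWS is JSON, a list of rows, each a list of 7 numbers: the shift along the tool's x, y, z in m, then the turn, a rotation vector about the tool's x, y, z in rad, then the opening, from 0 (shut) to 1 (fully open). A call has 1 to 8 rows; each row shifts and turns the commanded pose from where the row before left it, along the tool's axes as they then stand; what a row does not reach is not made up. A row lasts 1/8 s, in which the tool goes at most 62.5 mm and 10.7 degrees, less where a joint would pass 70% of its speed; a pose out of reach is approached as far as the arm can. A call with a gripper value outside its range is refused whole. The fingers move at their own pace and stop on an object; FORCE is the grip in N (left out, the last holds). Time passes only in rows, so rows that do not move let the fingers close. It gives the time, the measured TCP pose, the force and the opening at its end, in the units of the state.
- bot.read_state(): the state, without advancing time (a new reading comes with each control period).
- optics.read_camera(name): name is "scene" or "top"; returns a dict with "image" (480x640x3 uint8, red, green, blue), "z_map" (480x640 float32, m along the optical axis (not along the pixel's ray), 0 where there is no reading), "mtx" (3x3 intrinsics, pixels), "world_from_camera" (4x4, takes a point from camera to world coordinates). Camera axes: x right, y down, z forward; pixel columns grow to the right and rows downward; lengths in m; the calibration is good to about 2 mm. A picture is of the moment at which its call begins.
- workorder.finish_job(): hands the job in, once; it reports no verdict.
The state is a dict: "time": time; "q": joint angles; "joint_vel": joint speeds; "joint_torque": joint torques, N m; "tool_pos": TCP position; "tcp_rot": TCP orientation; "wrist_force": force on the tool from outside, world axes, zero at the start; "torque": the same for the moment, N m; "width": opening from 0.0 (shut) to 1.0 (fully open).
Only numpy, scipy, OpenCV 4.12 (cv2) and the standard library are available. Lean on these libraries where they do the work, as an engineer would, in place of code of your own. Each camera call takes 0.05 s, during which the arm holds its last target.

## Task

The wheel of the school robot car is on its upright axle and its wing nut has only been set loosely on the axle's end. Without lifting it off, turn the nut gently backward (anticlockwise from above) until it drops into the thread start, and no further, then turn it forward (clockwise) to run it down until it bears snugly on the wheel hub. Never force it, let go of it at the end, and leave the other things on the bench alone.

Things in the scene. Friction and masses are not known exactly. Their poses are not given: they have to be found in the camera images.
- nut: Grey plastic closed wing nut: round cap 46 mm in diameter, 35 mm high, open below (bore 37 mm), a straight grip bar on top; overall height 55 mm, mass 60 to 130 g, loose. Origin: centre of the lower rim, z up along the axis. At the start it stands upright on the axle, its rim 18.8 mm above the hub face. A half turn looks the same. Poses are not given while it is held.
- nut_grip (a point): Centre of the grip bar, on the nut's axis, 45 mm above the rim. The bar is 46 mm long (along its own x), 12 mm thick (along y), 20 mm high: its top is 10 mm above this point, the cap's top 10 mm below; plain flat sides. Fingers held about 2 mm wider than the bar turn it like a fork and leave it free to move down.
- nut_pins (a point): Middle, on the nut's axis, of its three short inner pins (4.4 mm thick, hidden), 7.4 mm above the rim. They stand on three flat landings at the axle's end. Forward along the landings is a solid stop. Backward, after 0.2 to 1.2 rad (not visible), the pins come off them and the nut, if free, drops 8 to 10 mm by its weight. About 0.2 rad further back is another solid stop.
- axle_end (a point): End of the upright axle, on its axis, 26 mm above the hub face, hidden in the nut. Right-hand thread, three starts, 30 mm of travel per turn: clockwise from above goes down. From the drop it takes about 2 to 2.2 rad forward until the rim meets the hub, then about 0.5 rad until the 2.4 mm of play is taken up and it is tight. The thread holds the nut where it is left.
- hub_face (a point): Centre of the flat face (54 mm across) of the white wheel hub on which the nut's rim must bear, on the axle's axis, 100 mm above the bench, z up. Snug means that the rim presses on it with 2 N or more, which a tightening torque of about 0.1 N m gives. The nut's contact forces on hub and axle together must never pass 24 N, so never turn with more than 0.2 N m.
- wheel: Robot-car wheel lying flat on its upright axle: black tyre 150 mm across, white spoked rim, hub 54 mm across. Fixed. Origin on the axis, 38 mm below the hub face.
- jig: Plywood base, 170 x 170 x 18 mm, fixed on the bench, carrying the grey gear motor, the upright axle (34 mm across the thread, ending 26 mm above the hub face inside the nut) and the wheel. Origin: centre of its underside, straight below the axle. The axle's thread start has no known angle to it.
- spool: Empty white plastic reel, 60 mm across, 36 mm high, standing on the bench; bystander. Origin: centre of its underside.
- spare_motor: Spare grey gear motor, about 100 x 50 x 30 mm, on the bench; bystander. Origin: centre of its underside.
- cup: White cup, 70 mm across, 85 mm high, on the bench; bystander. Origin: centre of its underside.
Not all that is in view belongs to the job. What is shaped like the nut but green or purple is not meant.

How it is judged:
On the way, in this order (a step that is already met when the one before it is completed fails the run):
1. the nut has dropped off the landings into the thread start (rim 7.5 to 13.5 mm above the hub face) (z of nut in the frame of hub_face between 0.0075 and 0.0135 m), for 0.1 s.
2. the nut has been run down and bears snugly on the hub (2 N or more) (z of nut in the frame of hub_face below 0.0015 m and contact force between nut and wheel above 2 N), for 0.1 s.
At the end, for the whole second after the job is handed in: The nut is screwed on, its rim within 1.5 mm of the hub face, within 4 mm of the axis and upright within 4 degrees, at rest and released (z of nut in the frame of hub_face below 0.0015 m and horizontal distance between nut and hub_face below 0.004 m and angle between nut's own z axis and vertical below 0.07 rad and linear speed of nut below 0.01 m/s and angular speed of nut below 0.1 rad/s); the robot touches nothing.
It fails at once if the nut is lifted off the landings (rim more than 24 mm above the hub face) (z of nut in the frame of hub_face above 0.024 m).
It fails at once if the nut is forced: it pushes on the jig, wheel or axle with more than 24 N in all (contact force between nut and jig above 24 N).
It fails at once if the spool is disturbed (moved over 15 mm) (distance of spool from where it was at the start of the episode above 0.015 m).
It fails at once if the spare motor is disturbed (moved over 15 mm) (distance of spare_motor from where it was at the start of the episode above 0.015 m).
It fails at once if the cup is disturbed (moved over 15 mm) (distance of cup from where it was at the start of the episode above 0.015 m).
It also fails if it takes over 70 s, if anything falls off the work surface, if the arm or the gripper's body presses on something with over 40 N, if the wrist force passes 120 N, or if a joint passes its speed limit or range.

## Working session

There is one attempt and no reset: what is moved stays moved. The work goes in short steps, Python scripts to look and compute and a shell command to move; the robot and the scene stay as the last step left them, time stands still between calls to the robot, and variables do not carry over. Pictures are saved under pics/ and viewed, and the job is handed in when it is done.

```bash
ls; mkdir -p pics; python3 - <<'E'
from workcell import bot, optics, workorder
import cv2,numpy as np
print(bot.read_state(), bot.tcp_to_grasp)
for n in("scene","top"):
    c=optics.read_camera(n); cv2.imwrite(f"pics/{n}0.png",c["image"][:,:,::-1]); print(c["mtx"],c["world_from_camera"])
E
```

```text
pics
{'time': 0.0, 'q': array([-1.29388968e+00,  2.64785296e-01,  1.60539669e+00, -1.45594038e-05,
        1.27371325e+00, -3.68950693e-02]), 'joint_vel': array([-0.00040332, -0.00064246, -0.00078239, -0.00111746,  0.00135552,
        0.0009753 ]), 'joint_torque': array([ 1.92404164e-03, -5.15107334e+01, -3.67317832e+01,  1.77057827e-04,
        1.28329601e-02, -2.43649900e-06]), 'tool_pos': array([ 0.20814907, -0.64131863,  0.22992813]), 'tcp_rot': array([-0.32496281,  2.05455486, -2.04980862]), 'wrist_force': array([-0.04173151, -0.36081562,  0.25809056]), 'torque': array([-0.00589795, -0.06987065,  0.03220565]), 'width': 1.0012490341686808} -0.0187
[[483.44598551   0.         319.79100052]
 [  0.         483.44598551 243.00498881]
 [  0.           0.           1.        ]] [[-0.65633233  0.47927222 -0.58268861  1.07732488]
 [ 0.7544708   0.41825971 -0.505799    0.46441871]
 [ 0.00129976 -0.77159378 -0.63611426  0.72522202]
 [ 0.          0.          0.          1.        ]]
[[561.92988795   0.         317.96478278]
 [  0.         561.92988795 228.95345135]
 [  0.           0.           1.        ]] [[ 0.01803863 -0.99453831  0.10280159  0.41988064]
 [-0.9998316  -0.01828968 -0.00149995  0.00555554]
 [ 0.00337197 -0.10275722 -0.99470075  1.09365781]
 [ 0.          0.          0.          1.        ]]
```

View pics/scene0.png

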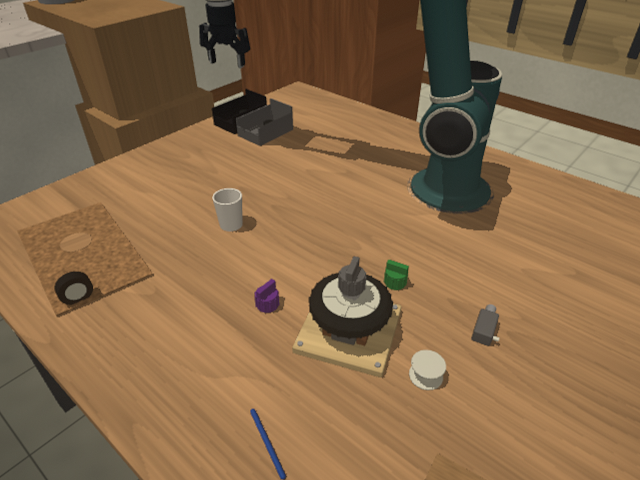

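View pics/top0.png

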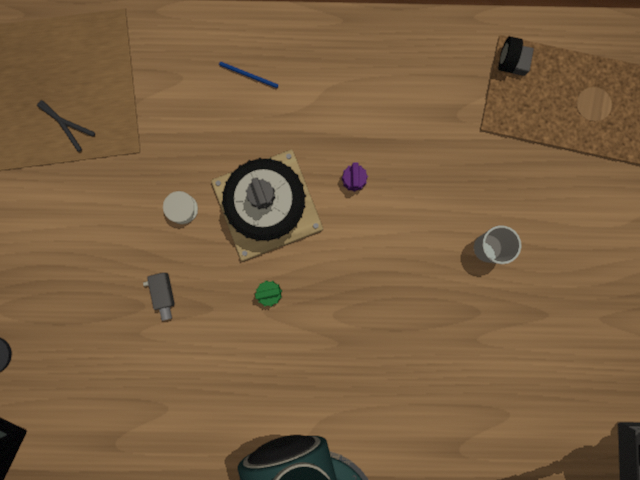

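The nut is at about (261,193) in the top view and (351,277) in the scene view, on the wheel. Next I measure the bar, the hub and the wheel.

```bash
cat > h.py <<'E'
from workcell import bot, optics
import cv2,numpy as np
def cloud(c):
    z=c["z_map"]; v,u=np.mgrid[:480,:640]; K=c["mtx"]
    p=np.stack([(u-K[0,2])/K[0,0]*z,(v-K[1,2])/K[1,1]*z,z],-1)
    T=c["world_from_camera"]; w=p@T[:3,:3].T+T[:3,3]; w[z==0]=np.nan; return w
def ray(c,u,v,h):
    K=c["mtx"];T=c["world_from_camera"]
    d=T[:3,:3]@np.array([(u-K[0,2])/K[0,0],(v-K[1,2])/K[1,1],1.])
    return T[:3,3]+d*(h-T[2,3])/d[2]
E
python3 - <<'E'
from h import *
for n,(u0,v0) in(("top",(261,193)),("scene",(351,277))):
    c=optics.read_camera(n); w=cloud(c)
    s=c["image"][v0-60:v0+60,u0-60:u0+60,::-1]; cv2.imwrite(f"pics/{n}z.png",cv2.resize(s,(600,600),interpolation=cv2.INTER_CUBIC))
    m=np.zeros((480,640),bool); m[v0-50:v0+50,u0-50:u0+50]=1
    for lo,hi in((.168,.18),(.148,.16),(.095,.105)):
        k=m&(w[...,2]>lo)&(w[...,2]<hi); P=w[k]
        if len(P)<4: print(n,lo,len(P)); continue
        r=cv2.minAreaRect((P[:,:2]*1000).astype(np.float32)); print(n,lo,len(P),P.mean(0).round(4),r)
        if lo>.16:
            uv=np.argwhere(k)[:,::-1].astype(np.float32); print(cv2.minAreaRect(uv)); 
    # tyre ellipse
    g=c["image"].max(2)<60; k=(m|False); k[max(v0-60,0):v0+70,u0-60:u0+60]=1
    cn,_=cv2.findContours((g&k).astype(np.uint8),cv2.RETR_EXTERNAL,2); b=max(cn,key=cv2.contourArea); print("tyre",cv2.fitEllipse(b))
E
```

```text
top 0.168 201 [0.5771 0.1045 0.1744] ((577.4746704101562, 104.74671936035156), (46.457401275634766, 11.969025611877441), 21.544370651245117)
((258.0137023925781, 190.369873046875), (27.855792999267578, 7.2565507888793945), 69.44395446777344)
top 0.148 414 [0.5772 0.1042 0.1543] ((576.6513061523438, 104.34098815917969), (46.48696517944336, 48.7327880859375), 22.707523345947266)
top 0.095 3505 [0.576  0.1037 0.0981] ((578.5618286132812, 105.51882934570312), (139.97206115722656, 138.6241455078125), 46.324195861816406)
tyre ((263.3338317871094, 199.3177490234375), (81.3481674194336, 81.37445068359375), 37.85939025878906)
scene 0.168 137 [0.58   0.1058 0.1714] ((578.04345703125, 104.4905014038086), (46.79214096069336, 12.387042999267578), 21.502599716186523)
((352.2219543457031, 266.1024169921875), (7.1938323974609375, 20.533851623535156), 24.77513885498047)
scene 0.148 300 [0.5822 0.1084 0.1521] ((579.4450073242188, 105.249267578125), (46.57500457763672, 47.04563522338867), 38.73959732055664)
scene 0.095 1338 [0.5899 0.1124 0.0968] ((583.6468505859375, 110.17982482910156), (119.16443634033203, 129.7845458984375), 39.139095306396484)
tyre ((351.0915832519531, 304.3414001464844), (65.0502700805664, 75.82441711425781), 96.3729248046875)
```

```bash
cat >> h.py <<'E'
from scipy.spatial.transform import Rotation as R
def yaw():
    s=bot.read_state(); M=R.from_rotvec(s["tcp_rot"]).as_matrix(); return np.degrees(np.arctan2(M[1,2],M[0,2])),M,s
def rep(tgt=None):
    y,M,s=yaw(); print("t",round(s["time"],2),"tcp",s["tool_pos"].round(4),"yawz",round(y,2),"q1",s["q"][0].round(3),"q6",s["q"][5].round(3),"F",s["wrist_force"].round(2),"T",s["torque"].round(3),"w",round(s["width"],3), "ydir",M[:,1].round(4))
    if tgt is not None: print("toolshift",(M.T@(np.array(tgt)-s["tool_pos"])).round(4))
E
python3 -c "
from h import *; rep([.5775,.1045,.231]); print(yaw()[1].round(3))"
```

```text
t 0.2 tcp [ 0.2082 -0.6416  0.2304] yawz -72.02 q1 -1.294 q6 -0.037 F [0.52 0.15 0.99] T [-0.004 -0.009 -0.024] w 1.0 ydir [-4.0e-04  1.4e-03 -1.0e+00]
toolshift [-5.815e-01  3.000e-04 -5.957e-01]
[[-0.951 -0.     0.309]
 [-0.309  0.001 -0.951]
 [-0.    -1.    -0.002]]
```

```bash
python3 -m handwheel '[[-0.0415,0,-0.0425,0,0,0,0.35],[-0.0415,0,-0.0425,0,0,0,0.35],[-0.0415,0,-0.0425,0,0,0,0.35],[-0.0415,0,-0.0425,0,0,0,0.35],[-0.0415,0,-0.0425,0,0,0,0.35],[-0.0415,0,-0.0425,0,0,0,0.35],[-0.0415,0,-0.0425,0,0,0,0.35],[-0.0415,0,-0.0425,0,0,0,0.35]]' 20
python3 -c "
from h import *; rep([.5775,.1045,.231])"
```

```text
time: 1.2
tool_pos: [0.4197, -0.2144, 0.2314]
tcp_rot: [-0.324, 2.051, -2.052]
wrist_force: [1.5, -0.3, -0.1]
width: 0.352
t 1.2 tcp [ 0.4197 -0.2144  0.2314] yawz -72.04 q1 -0.525 q6 0.732 F [ 1.46 -0.26 -0.05] T [ 0.019 -0.023 -0.003] w 0.352 ydir [ 7.e-04 -4.e-04 -1.e+00]
toolshift [-0.2485  0.0004 -0.2547]
```

```bash
python3 -m handwheel '[[-0.0415,0,-0.0425,0,0,0,0.35],[-0.0415,0,-0.0425,0,0,0,0.35],[-0.0415,0,-0.0425,0,0,0,0.35],[-0.0415,0,-0.0425,0,0,0,0.35],[-0.0415,0,-0.0425,0,0,0,0.35],[0,0,0,0,0,0,0.35]]'
python3 -c "
from h import *; rep([.5775,.1045,.231])"
```

```text
time: 1.95
tool_pos: [0.552, 0.0536, 0.231]
tcp_rot: [-0.329, 2.05, -2.048]
wrist_force: [0.1, -1.0, -1.1]
width: 0.349
t 1.95 tcp [0.552  0.0536 0.231 ] yawz -71.73 q1 0.051 q6 1.303 F [ 0.07 -1.   -1.07] T [ 0.035 -0.055 -0.012] w 0.349 ydir [ 1.e-04  1.e-03 -1.e+00]
toolshift [-0.0402  0.0001 -0.0403]
```

Now the last shift, and the turn of about −183.2° about tool y.

```bash
python3 -m handwheel '[[-0.04,0,-0.04,0,0,0,0.35],[0,0,0,0,-0.18,0,0.35],[0,0,0,0,-0.18,0,0.35],[0,0,0,0,-0.18,0,0.35],[0,0,0,0,-0.18,0,0.35],[0,0,0,0,-0.18,0,0.35],[0,0,0,0,-0.18,0,0.35],[0,0,0,0,-0.18,0,0.35]]'
python3 -m handwheel '[[0,0,0,0,-0.18,0,0.35],[0,0,0,0,-0.18,0,0.35],[0,0,0,0,-0.18,0,0.35],[0,0,0,0,-0.18,0,0.35],[0,0,0,0,-0.18,0,0.35],[0,0,0,0,-0.18,0,0.35],[0,0,0,0,-0.18,0,0.35],[0,0,0,0,-0.18,0,0.35]]'
python3 -m handwheel '[[0,0,0,0,-0.18,0,0.35],[0,0,0,0,-0.18,0,0.35],[0,0,0,0,-0.13,0,0.35],[0,0,0,0,0,0,0.35]]'
python3 -c "
from h import *; rep([.5775,.1045,.157])"
```

```text
time: 2.95
tool_pos: [0.5761, 0.099, 0.2311]
tcp_rot: [-1.214, 1.204, -1.203]
wrist_force: [-0.1, -0.2, 0.2]
width: 0.352
time: 3.95
tool_pos: [0.5761, 0.099, 0.2311]
tcp_rot: [-1.569, 0.097, -0.096]
wrist_force: [0.1, -0.6, -0.3]
width: 0.352
time: 4.45
tool_pos: [0.5762, 0.0992, 0.2311]
tcp_rot: [-1.553, -0.282, 0.283]
wrist_force: [-1.0, 0.2, 0.3]
width: 0.355
t 4.45 tcp [0.5762 0.0992 0.2311] yawz 110.61 q1 0.128 q6 -1.802 F [-0.96  0.23  0.27] T [ 0.052  0.037 -0.009] w 0.355 ydir [-6.e-04 -5.e-04 -1.e+00]
toolshift [0.0031 0.0741 0.0045]
```

```bash
python3 -m handwheel '[[0.003,0.01,0.0045,0,-0.016,0,0.35],[0,0.04,0,0,0,0,0.35],[0,0.015,0,0,0,0,0.35],[0,0.005,0,0,0,0,0.35],[0,0,0,0,0,0,0.35]]'
python3 - <<'E'
from h import *
rep([.5775,.1045,.157])
for n,(u0,v0) in(("top",(261,193)),("scene",(351,277))):
    c=optics.read_camera(n); s=c["image"][v0-60:v0+60,u0-60:u0+60,::-1]; cv2.imwrite(f"pics/{n}1.png",cv2.resize(s,(400,400),interpolation=cv2.INTER_CUBIC))
cv2.imwrite("pics/b1.png",np.hstack([cv2.imread("pics/top1.png"),cv2.imread("pics/scene1.png")]))
E
```

```text
time: 5.08
tool_pos: [0.5782, 0.1057, 0.1616]
tcp_rot: [-1.55, -0.297, 0.296]
wrist_force: [0.9, 0.2, -0.3]
width: 0.348
t 5.08 tcp [0.5782 0.1057 0.1616] yawz 111.66 q1 0.138 q6 -1.81 F [ 0.93  0.16 -0.32] T [ 0.01   0.008 -0.037] w 0.348 ydir [ 3.e-04  0.e+00 -1.e+00]
toolshift [-0.0011  0.0046 -0.0009]
```

View pics/b1.png

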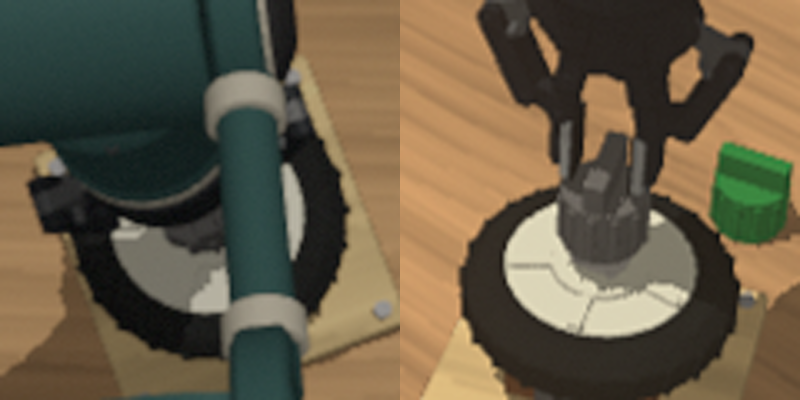

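Both fingers straddle the bar (scene crop: fingers at x≈567 and 638, bar at 590–625). Next I centre the tool and close to fork width.

```bash
python3 -m handwheel '[[-0.001,0.003,-0.001,0,0,0,0.25],[0,0,0,0,0,0,0.17],[0,0,0,0,0,0,0.17],[0,0,0,0,0,0,0.17]]'
cat >> h.py <<'E'
def nut(c=None,name=None):
    c=c or optics.read_camera("scene"); w=cloud(c); I=c["image"].astype(int)
    if name:
        s=c["image"][210:330,290:410,::-1]; cv2.imwrite(name,cv2.resize(s,(600,600),interpolation=cv2.INTER_CUBIC))
    # cap outer wall: rim visible bottom (grey->white edge) in columns on the axis; bar top
    d=np.hypot(w[...,0]-.5777,w[...,1]-.1047); g=(I.max(2)-I.min(2)<25)
    k=(d<.006)&(w[...,2]>.12)&g&(w[...,2]<.18)
    z=w[...,2][k]; print("near-axis n",k.sum(),"top z",np.percentile(z,[50,90,98]).round(4) if k.sum() else None)
    k=(d>.0205)&(d<.0255)&(w[...,2]>.095)&(w[...,2]<.165)
    z=w[...,2][k]; print("cap wall n",k.sum(),"z 2/98%",np.percentile(z,[2,98]).round(4))
    k=(d<.0215)&(w[...,2]>.125)&(w[...,2]<.165)
    h,e=np.histogram(w[...,2][k],np.arange(.125,.1651,.002)); print("hist",dict(zip(e.round(3).tolist(),h.tolist())))
E
python3 -c "
from h import *; rep([.5775,.1045,.157]); nut(name='pics/s2.png')"
```

```text
time: 5.68
tool_pos: [0.5774, 0.1044, 0.1584]
tcp_rot: [-1.55, -0.297, 0.297]
wrist_force: [0.4, 0.9, 0.0]
width: 0.167
t 5.67 tcp [0.5774 0.1044 0.1584] yawz 111.67 q1 0.136 q6 -1.813 F [0.4  0.86 0.05] T [-0.011 -0.032  0.011] w 0.167 ydir [ 2.e-04  0.e+00 -1.e+00]
toolshift [0.0002 0.0014 0.0001]
near-axis n 23 top z [0.1718 0.1734 0.1745]
cap wall n 540 z 2/98% [0.0968 0.1599]
hist {0.125: 0, 0.127: 3, 0.129: 2, 0.131: 2, 0.133: 0, 0.135: 0, 0.137: 0, 0.139: 0, 0.141: 3, 0.143: 3, 0.145: 4, 0.147: 3, 0.149: 16, 0.151: 89, 0.153: 12, 0.155: 1, 0.157: 3, 0.159: 8, 0.161: 10, 0.163: 17}
```

View pics/s2.png

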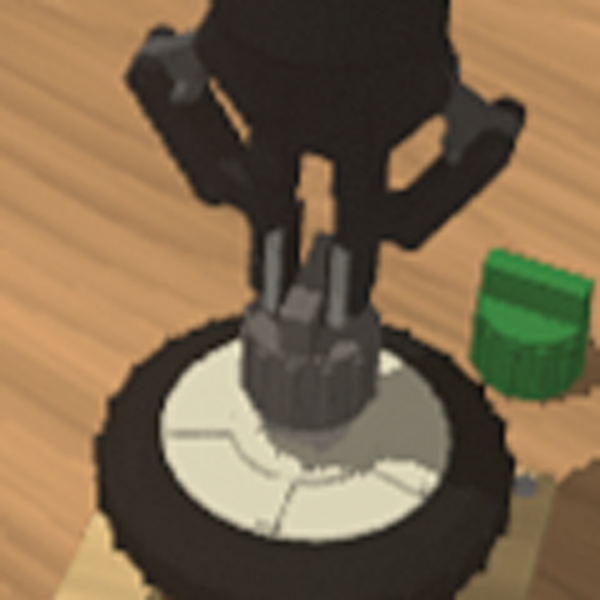

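The fork is around the bar with no contact force. Now gently backward.

```bash
python3 -m handwheel '[[0,0,0,0,-0.05,0,0.17],[0,0,0,0,-0.05,0,0.17],[0,0,0,0,-0.05,0,0.17],[0,0,0,0,-0.05,0,0.17],[0,0,0,0,0,0,0.17]]'
python3 -c "
from h import *; rep(); nut(name='pics/s3.png')"
```

```text
time: 6.35
tool_pos: [0.5773, 0.1044, 0.1583]
tcp_rot: [-1.523, -0.452, 0.453]
wrist_force: [0.2, 0.6, 0.1]
width: 0.171
t 6.35 tcp [0.5773 0.1044 0.1583] yawz 123.1 q1 0.136 q6 -2.012 F [0.25 0.61 0.13] T [-0.014  0.059  0.002] w 0.171 ydir [-1.e-04  0.e+00 -1.e+00]
near-axis n 34 top z [0.1711 0.1724 0.1729]
cap wall n 537 z 2/98% [0.0966 0.1616]
hist {0.125: 2, 0.127: 6, 0.129: 1, 0.131: 5, 0.133: 5, 0.135: 6, 0.137: 6, 0.139: 2, 0.141: 6, 0.143: 3, 0.145: 2, 0.147: 4, 0.149: 32, 0.151: 71, 0.153: 21, 0.155: 1, 0.157: 6, 0.159: 8, 0.161: 11, 0.163: 16}
```

View pics/s3.png

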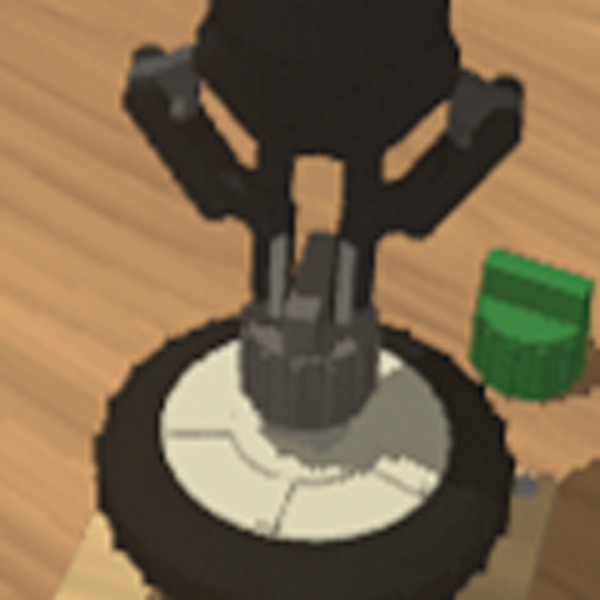

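The bar turned with the fork and is still up (cap top at about 0.151). I go on in small steps.

```bash
python3 -m handwheel '[[0,0,0,0,-0.05,0,0.17],[0,0,0,0,-0.04,0,0.17],[0,0,0,0,0,0,0.17]]'
python3 -c "
from h import *; rep(); nut()"
```

```text
time: 6.78
tool_pos: [0.5773, 0.1044, 0.1583]
tcp_rot: [-1.507, -0.522, 0.522]
wrist_force: [-0.4, -0.3, -0.1]
width: 0.167
t 6.78 tcp [0.5773 0.1044 0.1583] yawz 128.22 q1 0.136 q6 -2.101 F [-0.36 -0.28 -0.05] T [ 0.02   0.005 -0.07 ] w 0.167 ydir [-0.  0. -1.]
near-axis n 29 top z [0.171  0.1724 0.1735]
cap wall n 531 z 2/98% [0.0967 0.1622]
hist {0.125: 2, 0.127: 5, 0.129: 5, 0.131: 4, 0.133: 2, 0.135: 1, 0.137: 6, 0.139: 2, 0.141: 3, 0.143: 3, 0.145: 2, 0.147: 7, 0.149: 19, 0.151: 86, 0.153: 15, 0.155: 2, 0.157: 3, 0.159: 6, 0.161: 11, 0.163: 17}
```

```bash
python3 -m handwheel '[[0,0,0,0,-0.05,0,0.17],[0,0,0,0,-0.04,0,0.17],[0,0,0,0,0,0,0.17]]'
python3 -c "
from h import *; rep(); nut()"
```

```text
time: 7.2
tool_pos: [0.5773, 0.1044, 0.1583]
tcp_rot: [-1.489, -0.592, 0.592]
wrist_force: [0.0, 0.5, -0.3]
width: 0.172
t 7.2 tcp [0.5773 0.1044 0.1583] yawz 133.37 q1 0.136 q6 -2.191 F [ 0.03  0.48 -0.31] T [ 0.054 -0.042  0.004] w 0.172 ydir [-0.  0. -1.]
near-axis n 28 top z [0.1716 0.1725 0.173 ]
cap wall n 538 z 2/98% [0.0969 0.1608]
hist {0.125: 4, 0.127: 4, 0.129: 4, 0.131: 2, 0.133: 7, 0.135: 2, 0.137: 4, 0.139: 6, 0.141: 5, 0.143: 4, 0.145: 4, 0.147: 7, 0.149: 32, 0.151: 69, 0.153: 16, 0.155: 1, 0.157: 0, 0.159: 13, 0.161: 9, 0.163: 17}
```

```bash
python3 -m handwheel '[[0,0,0,0,-0.05,0,0.17],[0,0,0,0,-0.04,0,0.17],[0,0,0,0,0,0,0.17]]'
python3 -c "
from h import *; rep(); nut()"
```

```text
time: 7.62
tool_pos: [0.5773, 0.1044, 0.1583]
tcp_rot: [-1.468, -0.661, 0.661]
wrist_force: [-0.1, 1.0, -0.3]
width: 0.173
t 7.62 tcp [0.5773 0.1044 0.1583] yawz 138.52 q1 0.136 q6 -2.281 F [-0.09  1.   -0.32] T [-0.043  0.008  0.006] w 0.173 ydir [-0.  0. -1.]
near-axis n 25 top z [0.1718 0.1735 0.1738]
cap wall n 547 z 2/98% [0.0968 0.161 ]
hist {0.125: 3, 0.127: 4, 0.129: 3, 0.131: 6, 0.133: 4, 0.135: 3, 0.137: 3, 0.139: 3, 0.141: 2, 0.143: 2, 0.145: 5, 0.147: 9, 0.149: 28, 0.151: 75, 0.153: 27, 0.155: 2, 0.157: 7, 0.159: 5, 0.161: 13, 0.163: 14}
```

```bash
python3 -m handwheel '[[0,0,0,0,-0.05,0,0.17],[0,0,0,0,-0.04,0,0.17],[0,0,0,0,0,0,0.17]]'
python3 -c "
from h import *; rep(); nut(name='pics/s4.png')"
```

```text
time: 8.05
tool_pos: [0.5773, 0.1044, 0.1583]
tcp_rot: [-1.444, -0.731, 0.731]
wrist_force: [-1.2, -1.3, -0.5]
width: 0.168
t 8.05 tcp [0.5773 0.1044 0.1583] yawz 143.68 q1 0.136 q6 -2.371 F [-1.19 -1.31 -0.48] T [0.028 0.024 0.02 ] w 0.168 ydir [ 0. -0. -1.]
near-axis n 26 top z [0.1723 0.1731 0.1735]
cap wall n 535 z 2/98% [0.0968 0.1614]
hist {0.125: 3, 0.127: 7, 0.129: 4, 0.131: 3, 0.133: 5, 0.135: 3, 0.137: 4, 0.139: 3, 0.141: 6, 0.143: 4, 0.145: 7, 0.147: 7, 0.149: 26, 0.151: 64, 0.153: 23, 0.155: 5, 0.157: 7, 0.159: 7, 0.161: 11, 0.163: 17}
```

View pics/s4.png

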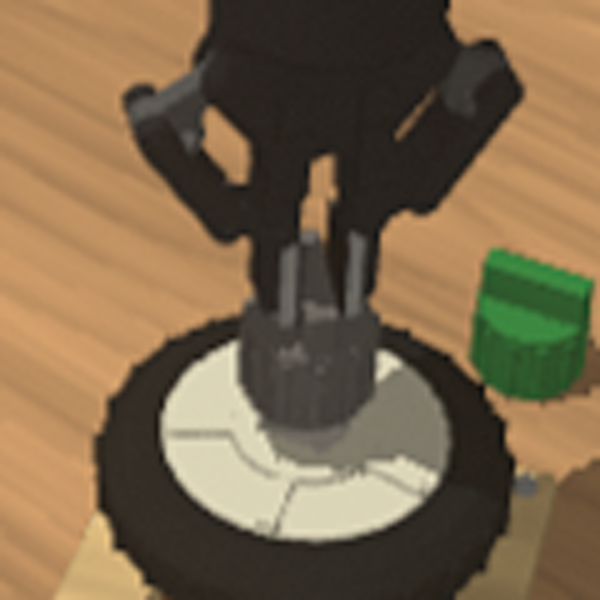

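Still up after about 0.47 rad. There is one more step before joint 6 nears its end.

```bash
python3 -m handwheel '[[0,0,0,0,-0.05,0,0.17],[0,0,0,0,-0.04,0,0.17],[0,0,0,0,0,0,0.17]]'
python3 -c "
from h import *; rep(); nut()"
```

```text
time: 8.48
tool_pos: [0.5773, 0.1044, 0.1583]
tcp_rot: [-1.419, -0.8, 0.8]
wrist_force: [0.1, -0.2, 0.6]
width: 0.171
t 8.47 tcp [0.5773 0.1044 0.1583] yawz 148.84 q1 0.136 q6 -2.461 F [ 0.1  -0.17  0.6 ] T [ 0.031 -0.025 -0.016] w 0.171 ydir [ 0.  0. -1.]
near-axis n 20 top z [0.1722 0.1733 0.1739]
cap wall n 542 z 2/98% [0.0968 0.1611]
hist {0.125: 4, 0.127: 3, 0.129: 7, 0.131: 3, 0.133: 4, 0.135: 4, 0.137: 5, 0.139: 3, 0.141: 3, 0.143: 5, 0.145: 3, 0.147: 10, 0.149: 20, 0.151: 77, 0.153: 20, 0.155: 2, 0.157: 10, 0.159: 6, 0.161: 14, 0.163: 14}
```

```bash
python3 -m handwheel '[[0,0,0,0,-0.04,0,0.17],[0,0,0,0,0,0,0.17]]'
python3 -c "
from h import *; rep(); nut(name='pics/s5.png')"
```

```text
time: 8.78
tool_pos: [0.5773, 0.1044, 0.1583]
tcp_rot: [-1.406, -0.831, 0.831]
wrist_force: [-0.4, 0.2, -0.3]
width: 0.17
t 8.78 tcp [0.5773 0.1044 0.1583] yawz 151.13 q1 0.136 q6 -2.501 F [-0.4   0.18 -0.31] T [0.016 0.036 0.002] w 0.17 ydir [-0. -0. -1.]
near-axis n 23 top z [0.1717 0.1723 0.1729]
cap wall n 540 z 2/98% [0.0966 0.161 ]
hist {0.125: 3, 0.127: 5, 0.129: 9, 0.131: 3, 0.133: 5, 0.135: 4, 0.137: 3, 0.139: 4, 0.141: 3, 0.143: 5, 0.145: 2, 0.147: 11, 0.149: 27, 0.151: 77, 0.153: 19, 0.155: 2, 0.157: 8, 0.159: 8, 0.161: 11, 0.163: 10}
```

View pics/s5.png

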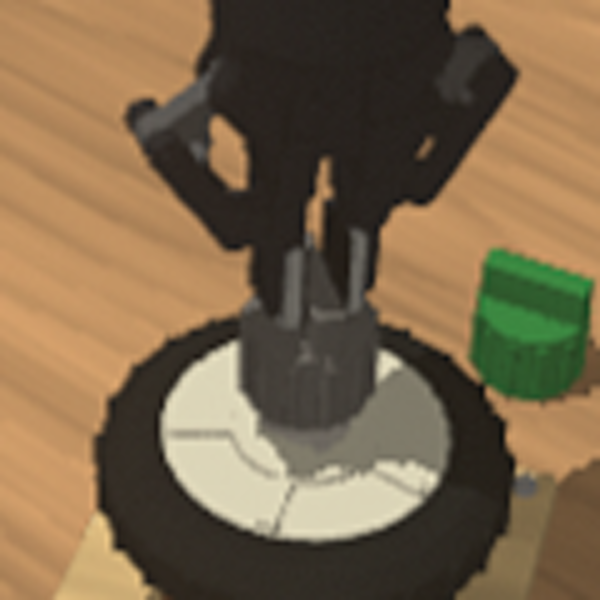

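Not dropped yet after roughly 0.6 rad, and joint 6 is at its limit. I open, lift clear, turn half a turn (the bar is symmetric) and take it again.

```bash
python3 -m handwheel '[[0,0,0,0,0.04,0,0.25],[0,0,0,0,0,0,0.35],[0,0,0,0,0,0,0.35],[0,-0.015,0,0,0,0,0.35],[0,-0.02,0,0,0.1,0,0.35],[0,0,0,0,0.18,0,0.35],[0,0,0,0,0.18,0,0.35],[0,0,0,0,0.18,0,0.35]]'
python3 -m handwheel '[[0,0,0,0,0.18,0,0.35],[0,0,0,0,0.18,0,0.35],[0,0,0,0,0.18,0,0.35],[0,0,0,0,0.18,0,0.35],[0,0,0,0,0.18,0,0.35],[0,0,0,0,0.18,0,0.35],[0,0,0,0,0.18,0,0.35],[0,0,0,0,0.18,0,0.35]]'
python3 -m handwheel '[[0,0,0,0,0.18,0,0.35],[0,0,0,0,0.18,0,0.35],[0,0,0,0,0.18,0,0.35],[0,0,0,0,0.18,0,0.35],[0,0,0,0,0.18,0,0.35],[0,0,0,0,0.15,0,0.35],[0,0,0,0,0,0,0.35]]'
python3 -c "
from h import *; rep([.5775,.1045,.158]); nut(name='pics/s6.png')"
```

```text
time: 9.82
tool_pos: [0.5779, 0.1044, 0.1948]
tcp_rot: [-1.55, -0.301, 0.299]
wrist_force: [-0.3, -0.5, -0.2]
width: 0.347
time: 10.82
tool_pos: [0.5778, 0.1044, 0.1947]
tcp_rot: [-1.408, 0.822, -0.824]
wrist_force: [-1.2, 0.7, 0.7]
width: 0.353
time: 11.7
tool_pos: [0.5778, 0.1045, 0.1945]
tcp_rot: [-0.909, 1.587, -1.588]
wrist_force: [0.1, 0.1, 0.5]
width: 0.348
t 11.7 tcp [0.5778 0.1045 0.1945] yawz -30.33 q1 0.136 q6 0.666 F [0.06 0.07 0.5 ] T [-0.     0.029  0.01 ] w 0.348 ydir [ 1.4e-03  2.0e-04 -1.0e+00]
toolshift [ 0.0001  0.0365 -0.0003]
near-axis n 23 top z [0.1717 0.1731 0.1737]
cap wall n 555 z 2/98% [0.0967 0.1612]
hist {0.125: 5, 0.127: 2, 0.129: 6, 0.131: 6, 0.133: 3, 0.135: 4, 0.137: 5, 0.139: 6, 0.141: 1, 0.143: 6, 0.145: 7, 0.147: 5, 0.149: 27, 0.151: 128, 0.153: 36, 0.155: 7, 0.157: 12, 0.159: 5, 0.161: 9, 0.163: 6}
```

View pics/s6.png

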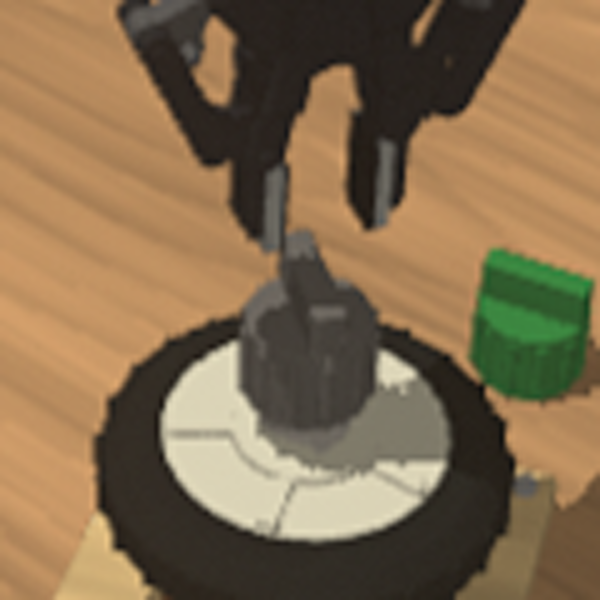

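```bash
cat >> h.py <<'E'
def bar(lo,hi):
    w=cloud(optics.read_camera("scene")); d=np.hypot(w[...,0]-.5777,w[...,1]-.1047); P=w[(d<.027)&(w[...,2]>lo)&(w[...,2]<hi)]
    print("bar",len(P),cv2.minAreaRect((P[:,:2]*1000).astype(np.float32)))
E
python3 -c "
from h import *
for lo in(.158,.162,.166,.169): bar(lo,.178)"
```

```text
bar 201 ((578.572509765625, 104.042724609375), (47.553470611572266, 12.836270332336426), 54.05495071411133)
bar 172 ((578.905517578125, 104.5730209350586), (47.098915100097656, 12.526857376098633), 54.0974006652832)
bar 149 ((578.4996337890625, 104.08007049560547), (47.7643928527832, 12.540241241455078), 53.758182525634766)
bar 130 ((578.3812866210938, 103.65180206298828), (46.59251403808594, 12.394893646240234), 55.372108459472656)
```

```bash
python3 -m handwheel '[[0,0.01,0,0,0.09,0,0.35],[0,0.02,0,0,0,0,0.35],[0,0.0065,0,0,0,0,0.35],[0,0,0,0,0,0,0.25],[0,0,0,0,0,0,0.17],[0,0,0,0,0,0,0.17],[0,0,0,0,0,0,0.17]]'
python3 -c "
from h import *; rep([.5775,.1045,.158])"
```

```text
time: 12.82
tool_pos: [0.5777, 0.1044, 0.1573]
tcp_rot: [-0.848, 1.649, -1.65]
wrist_force: [-0.1, -0.1, -0.8]
width: 0.167
t 12.82 tcp [0.5777 0.1044 0.1573] yawz -35.57 q1 0.136 q6 0.757 F [-0.09 -0.08 -0.75] T [-0.003 -0.006  0.004] w 0.167 ydir [ 1.e-03  1.e-04 -1.e+00]
toolshift [ 0.     -0.0007 -0.0002]
```

```bash
python3 -m handwheel '[[0,-0.001,0,0,-0.05,0,0.17],[0,0,0,0,-0.05,0,0.17],[0,0,0,0,-0.05,0,0.17],[0,0,0,0,0,0,0.17]]'
python3 -c "
from h import *; rep(); nut()"
```

```text
time: 13.32
tool_pos: [0.5774, 0.1044, 0.1581]
tcp_rot: [-0.948, 1.547, -1.547]
wrist_force: [0.1, 0.4, 1.1]
width: 0.167
t 13.32 tcp [0.5774 0.1044 0.1581] yawz -27.01 q1 0.136 q6 0.608 F [0.1  0.45 1.12] T [ 0.049  0.042 -0.031] w 0.167 ydir [ 5.e-04  2.e-04 -1.e+00]
near-axis n 17 top z [0.1715 0.1723 0.1727]
cap wall n 531 z 2/98% [0.0966 0.1607]
hist {0.125: 2, 0.127: 3, 0.129: 5, 0.131: 4, 0.133: 1, 0.135: 3, 0.137: 5, 0.139: 4, 0.141: 6, 0.143: 7, 0.145: 3, 0.147: 6, 0.149: 23, 0.151: 78, 0.153: 22, 0.155: 2, 0.157: 9, 0.159: 10, 0.161: 15, 0.163: 10}
```

```bash
python3 -m handwheel '[[0,0,0,0,-0.04,0,0.17],[0,0,0,0,-0.04,0,0.17],[0,0,0,0,0,0,0.17]]'
python3 -c "
from h import *; rep(); nut(name='pics/s7.png')"
```

```text
time: 13.75
tool_pos: [0.5774, 0.1044, 0.158]
tcp_rot: [-0.997, 1.492, -1.492]
wrist_force: [0.1, 1.1, 1.1]
width: 0.171
t 13.75 tcp [0.5774 0.1044 0.158 ] yawz -22.47 q1 0.136 q6 0.528 F [0.12 1.11 1.15] T [ 0.045  0.025 -0.002] w 0.171 ydir [ 3.e-04  1.e-04 -1.e+00]
near-axis n 17 top z [0.1723 0.174  0.1748]
cap wall n 539 z 2/98% [0.0968 0.1615]
hist {0.125: 3, 0.127: 2, 0.129: 7, 0.131: 4, 0.133: 3, 0.135: 3, 0.137: 2, 0.139: 2, 0.141: 6, 0.143: 4, 0.145: 4, 0.147: 8, 0.149: 25, 0.151: 80, 0.153: 14, 0.155: 8, 0.157: 9, 0.159: 11, 0.161: 8, 0.163: 17}
```

View pics/s7.png

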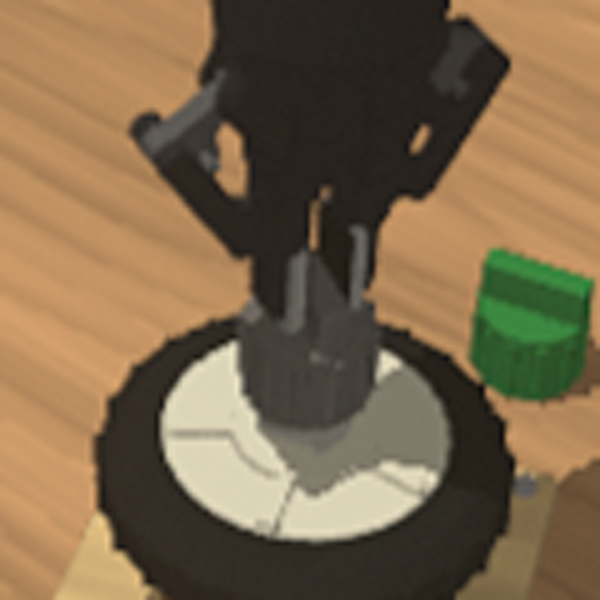

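Still up (tool yaw −22.5°, nut about 0.68 rad). Continuing.

```bash
python3 -m handwheel '[[0,0,0,0,-0.05,0,0.17],[0,0,0,0,-0.04,0,0.17],[0,0,0,0,0,0,0.17]]'
python3 -c "
from h import *; rep(); nut()"
```

```text
time: 14.18
tool_pos: [0.5774, 0.1044, 0.1579]
tcp_rot: [-1.05, 1.428, -1.428]
wrist_force: [-0.3, 0.7, 0.6]
width: 0.172
t 14.18 tcp [0.5774 0.1044 0.1579] yawz -17.32 q1 0.136 q6 0.439 F [-0.29  0.68  0.62] T [0.022 0.017 0.042] w 0.172 ydir [ 3.e-04  1.e-04 -1.e+00]
near-axis n 11 top z [0.1716 0.1728 0.1761]
cap wall n 526 z 2/98% [0.0969 0.1615]
hist {0.125: 3, 0.127: 4, 0.129: 4, 0.131: 4, 0.133: 5, 0.135: 3, 0.137: 7, 0.139: 4, 0.141: 4, 0.143: 6, 0.145: 5, 0.147: 7, 0.149: 30, 0.151: 74, 0.153: 12, 0.155: 6, 0.157: 8, 0.159: 10, 0.161: 9, 0.163: 17}
```

```bash
python3 -m handwheel '[[0,0,0,0,-0.05,0,0.17],[0,0,0,0,-0.04,0,0.17],[0,0,0,0,0,0,0.17]]'
python3 -c "
from h import *; rep(); nut()"
```

```text
time: 14.6
tool_pos: [0.5774, 0.1044, 0.1579]
tcp_rot: [-1.101, 1.364, -1.364]
wrist_force: [-0.7, 0.8, 1.0]
width: 0.169
t 14.6 tcp [0.5774 0.1044 0.1579] yawz -12.17 q1 0.136 q6 0.349 F [-0.74  0.76  0.99] T [ 0.091 -0.001 -0.006] w 0.169 ydir [ 2.e-04  1.e-04 -1.e+00]
near-axis n 8 top z [0.1724 0.1758 0.1783]
cap wall n 531 z 2/98% [0.0967 0.1599]
hist {0.125: 6, 0.127: 5, 0.129: 3, 0.131: 4, 0.133: 5, 0.135: 1, 0.137: 6, 0.139: 7, 0.141: 4, 0.143: 4, 0.145: 3, 0.147: 12, 0.149: 33, 0.151: 65, 0.153: 14, 0.155: 7, 0.157: 11, 0.159: 13, 0.161: 11, 0.163: 16}
```

```bash
python3 -m handwheel '[[0,0,0,0,-0.05,0,0.17],[0,0,0,0,-0.04,0,0.17],[0,0,0,0,0,0,0.17]]'
python3 -c "
from h import *; rep(); nut()"
```

```text
time: 15.02
tool_pos: [0.5772, 0.1043, 0.1576]
tcp_rot: [-1.149, 1.299, -1.299]
wrist_force: [-0.4, -0.4, 0.2]
width: 0.169
t 15.03 tcp [0.5772 0.1043 0.1576] yawz -7.0 q1 0.136 q6 0.259 F [-0.38 -0.36  0.23] T [ 0.013  0.039 -0.037] w 0.169 ydir [-4.e-04 -2.e-04 -1.e+00]
near-axis n 6 top z [0.1715 0.1762 0.1789]
cap wall n 524 z 2/98% [0.0972 0.1609]
hist {0.125: 5, 0.127: 3, 0.129: 3, 0.131: 4, 0.133: 3, 0.135: 4, 0.137: 3, 0.139: 3, 0.141: 3, 0.143: 6, 0.145: 5, 0.147: 9, 0.149: 27, 0.151: 70, 0.153: 14, 0.155: 8, 0.157: 11, 0.159: 7, 0.161: 8, 0.163: 14}
```

```bash
python3 -m handwheel '[[0,0,0,0,-0.04,0,0.17],[0,0,0,0,-0.03,0,0.17],[0,0,0,0,0,0,0.17]]'
python3 -c "
from h import *; rep(); nut(name='pics/s8.png')"
```

```text
time: 15.45
tool_pos: [0.5773, 0.1044, 0.1577]
tcp_rot: [-1.185, 1.247, -1.247]
wrist_force: [-0.9, -0.2, -0.6]
width: 0.171
t 15.45 tcp [0.5773 0.1044 0.1577] yawz -2.96 q1 0.136 q6 0.188 F [-0.88 -0.25 -0.57] T [0.028 0.004 0.033] w 0.171 ydir [-2.e-04 -0.e+00 -1.e+00]
near-axis n 9 top z [0.1629 0.1719 0.1749]
cap wall n 552 z 2/98% [0.097  0.1602]
hist {0.125: 5, 0.127: 3, 0.129: 7, 0.131: 5, 0.133: 2, 0.135: 4, 0.137: 3, 0.139: 7, 0.141: 49, 0.143: 78, 0.145: 13, 0.147: 7, 0.149: 9, 0.151: 8, 0.153: 6, 0.155: 8, 0.157: 9, 0.159: 11, 0.161: 34, 0.163: 36}
```

View pics/s8.png

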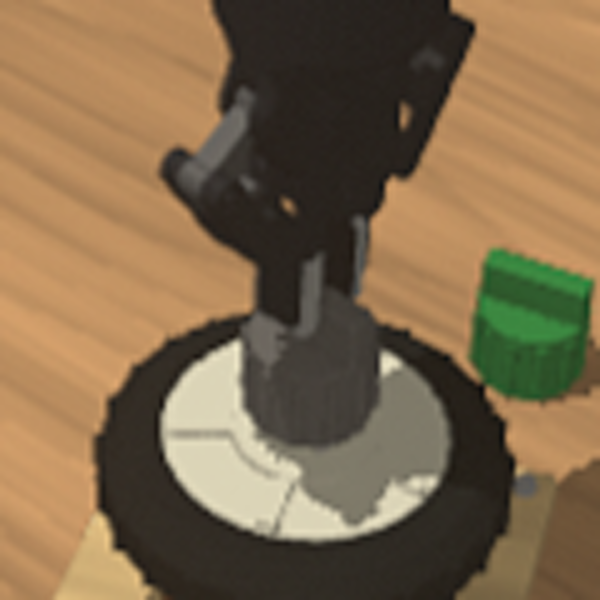

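The nut dropped about 9 mm (cap top 0.151 → 0.142), so the rim is about 9.8 mm above the hub. Now I lower the fork to follow it and turn forward.

```bash
sed -i 's/"w",round/"jt6",s["joint_torque"][5].round(4),"w",round/' h.py
python3 -m handwheel '[[0,0,0,0,0.05,0,0.17],[0,0.006,0,0,0.05,0,0.17],[0,0.002,0,0,0,0,0.17],[0,0,0,0,0,0,0.17]]'
python3 -c "
from h import *; rep([.5775,.1045,.149]); nut()"
```

```text
time: 16.0
tool_pos: [0.5771, 0.1044, 0.1496]
tcp_rot: [-1.135, 1.32, -1.319]
wrist_force: [-1.0, -0.6, -0.8]
width: 0.175
t 16.0 tcp [0.5771 0.1044 0.1496] yawz -8.62 q1 0.136 q6 0.287 F [-0.99 -0.58 -0.75] T [-0.025  0.009  0.043] jt6 0.0056 w 0.175 ydir [-5.e-04 -1.e-04 -1.e+00]
toolshift [-0.0002  0.0006  0.0004]
near-axis n 6 top z [0.1634 0.1649 0.1657]
cap wall n 553 z 2/98% [0.097  0.1622]
hist {0.125: 1, 0.127: 3, 0.129: 2, 0.131: 2, 0.133: 5, 0.135: 2, 0.137: 4, 0.139: 4, 0.141: 52, 0.143: 41, 0.145: 9, 0.147: 8, 0.149: 11, 0.151: 8, 0.153: 12, 0.155: 15, 0.157: 15, 0.159: 21, 0.161: 42, 0.163: 41}
```

```bash
python3 -m handwheel '[[0,0,0,0,0.06,0,0.17],[0,0,0,0,0.06,0,0.17],[0,0,0,0,0.06,0,0.17],[0,0,0,0,0.06,0,0.17],[0,0,0,0,0.06,0,0.17],[0,0,0,0,0,0,0.17]]'
python3 -c "
from h import *; rep([.5775,.1045,.149]); nut(name='pics/s9.png')"
```

```text
time: 16.8
tool_pos: [0.5775, 0.1044, 0.15]
tcp_rot: [-0.961, 1.532, -1.533]
wrist_force: [-0.2, -0.1, -0.2]
width: 0.169
t 16.8 tcp [0.5775 0.1044 0.15  ] yawz -25.79 q1 0.136 q6 0.587 F [-0.19 -0.09 -0.2 ] T [-0.013  0.012 -0.037] jt6 0.2055 w 0.169 ydir [ 4.e-04  1.e-04 -1.e+00]
toolshift [-0.0001  0.001  -0.    ]
near-axis n 22 top z [0.1624 0.1636 0.1678]
cap wall n 542 z 2/98% [0.0969 0.1616]
hist {0.125: 0, 0.127: 0, 0.129: 0, 0.131: 0, 0.133: 0, 0.135: 0, 0.137: 0, 0.139: 27, 0.141: 65, 0.143: 14, 0.145: 4, 0.147: 4, 0.149: 6, 0.151: 9, 0.153: 10, 0.155: 13, 0.157: 18, 0.159: 32, 0.161: 71, 0.163: 19}
```

View pics/s9.png

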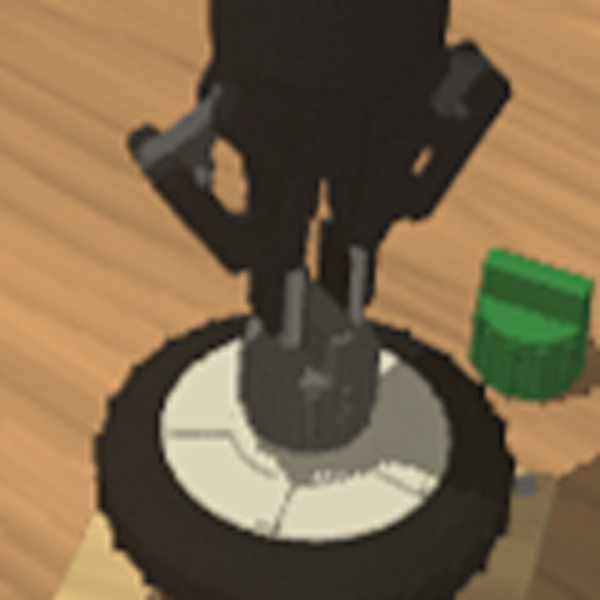

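```bash
cat >> h.py <<'E'
def load(n=8):
    A=[];J=[]
    for i in range(n):
        optics.read_camera("top"); s=bot.read_state(); A.append(np.r_[s["wrist_force"],s["torque"]]); J.append(s["joint_torque"][5])
    print("load F",np.mean(A,0)[:3].round(2),"T",np.mean(A,0)[3:].round(4),"+-",(np.std(A,0)[5]/n**.5).round(4),"jt6",np.round(J,4))
E
python3 -c "
from h import *; load()"
```

```text
load F [0.07 0.34 0.24] T [0.0444 0.0106 0.0122] +- 0.0084 jt6 [ 0.0088 -0.0043 -0.0065 -0.0057 -0.0044 -0.0031 -0.0021 -0.0012]
```

There is no load at rest, so the 0.2 was only a transient. Running it down.

```bash
python3 -m handwheel '[[0,0.0005,0,0,0.09,0,0.17],[0,0.0005,0,0,0.09,0,0.17],[0,0.0005,0,0,0.09,0,0.17],[0,0.0005,0,0,0.09,0,0.17],[0,0.0005,0,0,0.09,0,0.17],[0,0.0005,0,0,0.09,0,0.17],[0,0.0005,0,0,0.09,0,0.17],[0,0.0,0,0,0,0,0.17]]'
python3 -c "
from h import *; load(5);rep(); nut()"
```

```text
time: 18.25
tool_pos: [0.5774, 0.1044, 0.1464]
tcp_rot: [-0.488, 1.947, -1.947]
wrist_force: [0.4, 0.8, 0.1]
width: 0.17
load F [-0.22 -0.04  0.07] T [ 0.0358  0.0298 -0.0014] +- 0.015 jt6 [ 0.089   0.0154 -0.0048 -0.0085 -0.0076]
t 18.5 tcp [0.5773 0.1044 0.1462] yawz -61.89 q1 0.136 q6 1.217 F [-0.68 -0.31  0.32] T [ 0.041  0.04  -0.013] jt6 -0.0076 w 0.17 ydir [-0.  0. -1.]
near-axis n 24 top z [0.1588 0.1597 0.1601]
cap wall n 537 z 2/98% [0.097  0.1587]
hist {0.125: 0, 0.127: 1, 0.129: 2, 0.131: 0, 0.133: 1, 0.135: 3, 0.137: 72, 0.139: 39, 0.141: 3, 0.143: 1, 0.145: 2, 0.147: 7, 0.149: 11, 0.151: 13, 0.153: 9, 0.155: 23, 0.157: 82, 0.159: 56, 0.161: 11, 0.163: 22}
```

```bash
python3 -m handwheel '[[0,0.0005,0,0,0.09,0,0.17],[0,0.0005,0,0,0.09,0,0.17],[0,0.0005,0,0,0.09,0,0.17],[0,0.0005,0,0,0.09,0,0.17],[0,0.0005,0,0,0.09,0,0.17],[0,0.0005,0,0,0.09,0,0.17],[0,0.0,0,0,0,0,0.17]]'
python3 -c "
from h import *; load(5);rep(); nut(name='pics/s10.png')"
```

```text
time: 19.42
tool_pos: [0.5773, 0.1044, 0.1433]
tcp_rot: [-0.054, -2.197, 2.197]
wrist_force: [-0.7, 0.4, 0.6]
width: 0.169
load F [0.14 0.3  0.28] T [ 0.0385  0.0081 -0.0151] +- 0.0207 jt6 [ 0.0879  0.0148 -0.005  -0.0084 -0.0073]
t 19.68 tcp [0.5773 0.1044 0.1432] yawz -92.83 q1 0.136 q6 1.756 F [-0.16  0.8   0.25] T [ 0.036 -0.013  0.066] jt6 -0.0073 w 0.17 ydir [ 0.  0. -1.]
near-axis n 4 top z [0.1553 0.157  0.1573]
cap wall n 544 z 2/98% [0.0968 0.1572]
hist {0.125: 1, 0.127: 0, 0.129: 1, 0.131: 2, 0.133: 19, 0.135: 61, 0.137: 18, 0.139: 5, 0.141: 3, 0.143: 6, 0.145: 6, 0.147: 15, 0.149: 11, 0.151: 15, 0.153: 33, 0.155: 43, 0.157: 29, 0.159: 18, 0.161: 23, 0.163: 17}
```

View pics/s10.png

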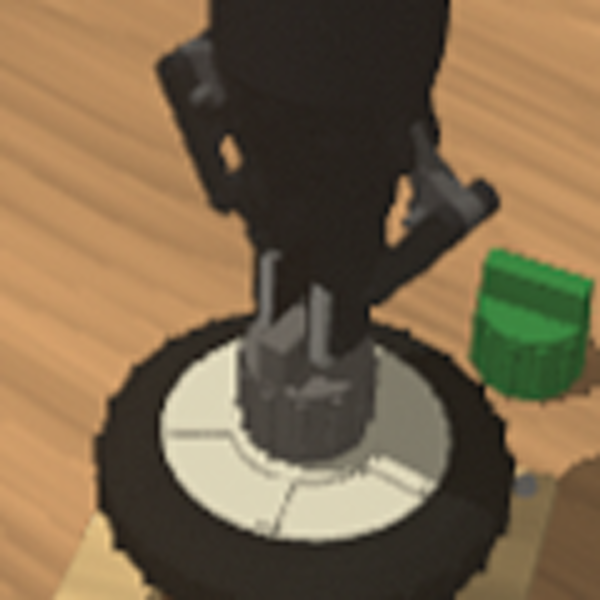

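Threading well (rim about 3 mm up). I go on to joint 6 ≈ 2.4, then flip for the tightening.

```bash
python3 -m handwheel '[[0,0.0005,0,0,0.09,0,0.17],[0,0.0005,0,0,0.09,0,0.17],[0,0.0005,0,0,0.09,0,0.17],[0,0.0005,0,0,0.09,0,0.17],[0,0.0005,0,0,0.09,0,0.17],[0,0.0,0,0,0.09,0,0.17],[0,0.0,0,0,0.08,0,0.17],[0,0.0,0,0,0,0,0.17]]'
python3 -c "
from h import *; load(5);rep(); nut()"
```

```text
time: 20.72
tool_pos: [0.5772, 0.1044, 0.1407]
tcp_rot: [-0.638, -1.835, 1.836]
wrist_force: [0.5, 1.0, -0.2]
width: 0.167
load F [-0.07  0.25 -0.23] T [-0.0076 -0.0063 -0.0006] +- 0.0091 jt6 [ 0.0764  0.011  -0.0067 -0.0097 -0.0087]
t 20.98 tcp [0.5774 0.1044 0.1408] yawz -128.35 q1 0.136 q6 2.377 F [ 0.73  0.42 -0.04] T [-0.035  0.042  0.018] jt6 -0.0087 w 0.171 ydir [ 1.e-04 -0.e+00 -1.e+00]
near-axis n 0 top z None
cap wall n 513 z 2/98% [0.0971 0.1593]
hist {0.125: 1, 0.127: 4, 0.129: 5, 0.131: 38, 0.133: 69, 0.135: 14, 0.137: 8, 0.139: 8, 0.141: 11, 0.143: 14, 0.145: 14, 0.147: 15, 0.149: 19, 0.151: 39, 0.153: 24, 0.155: 14, 0.157: 12, 0.159: 17, 0.161: 10, 0.163: 9}
```

```bash
python3 -m handwheel '[[0,0,0,0,-0.1,0,0.25],[0,0,0,0,0,0,0.35],[0,0,0,0,0,0,0.35],[0,-0.015,0,0,0,0,0.35],[0,-0.02,0,0,-0.1,0,0.35],[0,0,0,0,-0.18,0,0.35],[0,0,0,0,-0.18,0,0.35],[0,0,0,0,-0.18,0,0.35]]'
python3 -m handwheel '[[0,0,0,0,-0.18,0,0.35],[0,0,0,0,-0.18,0,0.35],[0,0,0,0,-0.18,0,0.35],[0,0,0,0,-0.18,0,0.35],[0,0,0,0,-0.18,0,0.35],[0,0,0,0,-0.18,0,0.35],[0,0,0,0,-0.18,0,0.35],[0,0,0,0,-0.18,0,0.35]]'
python3 -m handwheel '[[0,0,0,0,-0.18,0,0.35],[0,0,0,0,-0.18,0,0.35],[0,0,0,0,-0.18,0,0.35],[0,0,0,0,-0.18,0,0.35],[0,0,0,0,-0.18,0,0.35],[0,0,0,0,-0.18,0,0.35],[0,0,0,0,0,0,0.35]]'
python3 -c "
from h import *; rep([.5775,.1045,.1385]); nut(name='pics/s11.png')
for lo in(.140,.144,.148): bar(lo,.165)"
```

```text
time: 22.02
tool_pos: [0.5779, 0.1044, 0.1773]
tcp_rot: [-0.08, 2.182, -2.182]
wrist_force: [0.8, -0.4, -0.1]
width: 0.35
time: 23.02
tool_pos: [0.5778, 0.1045, 0.1772]
tcp_rot: [-1.181, 1.249, -1.251]
wrist_force: [0.6, 0.8, 0.3]
width: 0.351
time: 23.9
tool_pos: [0.5778, 0.1044, 0.177]
tcp_rot: [-1.526, 0.433, -0.435]
wrist_force: [0.4, -0.2, -0.8]
width: 0.347
t 23.9 tcp [0.5778 0.1044 0.177 ] yawz 58.25 q1 0.136 q6 -0.88 F [ 0.45 -0.17 -0.78] T [-0.005  0.013  0.026] jt6 -0.6196 w 0.347 ydir [ 1.5e-03  2.0e-04 -1.0e+00]
toolshift [-0.0003  0.0385 -0.0002]
near-axis n 45 top z [0.1501 0.1534 0.1541]
cap wall n 476 z 2/98% [0.0974 0.1526]
hist {0.125: 2, 0.127: 1, 0.129: 9, 0.131: 53, 0.133: 77, 0.135: 21, 0.137: 23, 0.139: 19, 0.141: 11, 0.143: 18, 0.145: 18, 0.147: 23, 0.149: 18, 0.151: 53, 0.153: 48, 0.155: 6, 0.157: 0, 0.159: 0, 0.161: 0, 0.163: 0}
bar 237 ((579.5584716796875, 104.08778381347656), (15.741495132446289, 45.43880081176758), 57.54648971557617)
bar 190 ((579.43212890625, 104.8460693359375), (13.31585693359375, 45.85394287109375), 58.74181365966797)
bar 150 ((579.5924072265625, 104.08094787597656), (13.724172592163086, 45.88134765625), 56.730003356933594)
```

View pics/s11.png

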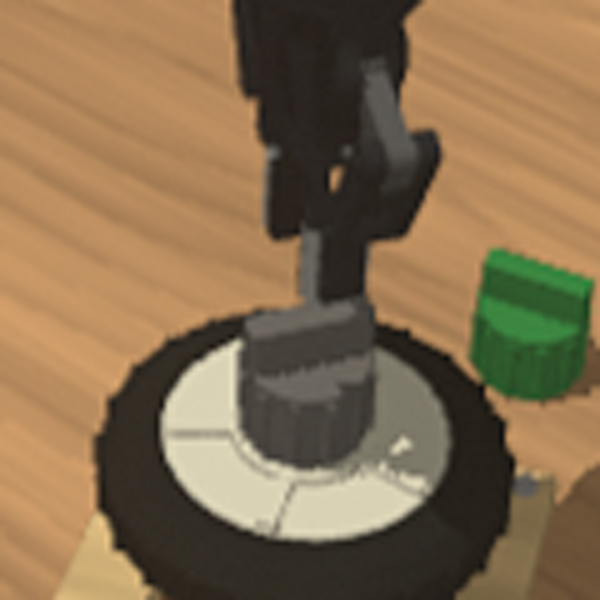

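Aligned with the bar. Descend, close to the fork, and turn forward carefully.

```bash
python3 -m handwheel '[[0,0.015,0,0,0,0,0.35],[0,0.015,0,0,0,0,0.35],[0,0.0075,0,0,0,0,0.35],[0,0,0,0,0,0,0.25],[0,0,0,0,0,0,0.17],[0,0,0,0,0,0,0.17],[0,0,0,0,0,0,0.17]]'
python3 -c "
from h import *; load(4); rep([.5775,.1045,.1395])"
```

```text
time: 24.98
tool_pos: [0.5777, 0.1044, 0.1389]
tcp_rot: [-1.527, 0.432, -0.433]
wrist_force: [-0.6, -0.0, 0.4]
width: 0.172
load F [-0.43  0.   -0.13] T [-0.0059  0.0136  0.0086] +- 0.0172 jt6 [0.0002 0.0001 0.0002 0.0001]
t 25.18 tcp [0.5774 0.1044 0.1385] yawz 58.38 q1 0.136 q6 -0.883 F [-0.59  0.2   0.51] T [ 0.008  0.004 -0.025] jt6 0.0001 w 0.174 ydir [ 3.e-04  0.e+00 -1.e+00]
toolshift [ 0.     -0.001   0.0001]
```

```bash
python3 -m handwheel '[[0,0,0,0,0.05,0,0.17],[0,0,0,0,0.05,0,0.17],[0,0,0,0,0.05,0,0.17],[0,0,0,0,0.05,0,0.17],[0,0,0,0,0,0,0.17]]'
python3 -c "
from h import *; load(5); rep(); nut()"
```

```text
time: 25.8
tool_pos: [0.5773, 0.1045, 0.1383]
tcp_rot: [-1.49, 0.588, -0.587]
wrist_force: [-0.8, 0.5, -0.1]
width: 0.174
load F [-0.41  0.47 -0.29] T [ 0.0243  0.0043 -0.0069] +- 0.0066 jt6 [ 0.0494  0.0088 -0.0021 -0.0039 -0.0032]
t 26.05 tcp [0.5773 0.1044 0.1383] yawz 46.95 q1 0.136 q6 -0.683 F [-1.37  0.73 -0.72] T [ 0.046 -0.003 -0.006] jt6 -0.0032 w 0.172 ydir [-0. -0. -1.]
near-axis n 0 top z None
cap wall n 503 z 2/98% [0.0972 0.1594]
hist {0.125: 2, 0.127: 6, 0.129: 5, 0.131: 41, 0.133: 56, 0.135: 15, 0.137: 10, 0.139: 10, 0.141: 13, 0.143: 17, 0.145: 15, 0.147: 19, 0.149: 15, 0.151: 29, 0.153: 25, 0.155: 16, 0.157: 10, 0.159: 9, 0.161: 11, 0.163: 7}
```

```bash
python3 -m handwheel '[[0,-0.001,0,0,0.04,0,0.17],[0,0,0,0,0.04,0,0.17],[0,0,0,0,0.04,0,0.17],[0,0,0,0,0.04,0,0.17],[0,0,0,0,0.04,0,0.17],[0,0,0,0,0,0,0.17]]'
python3 -c "
from h import *; load(6); rep(); nut()"
```

```text
time: 26.85
tool_pos: [0.5772, 0.1043, 0.1393]
tcp_rot: [-1.441, 0.742, -0.742]
wrist_force: [-0.7, 0.1, -0.3]
width: 0.169
load F [-0.58 -0.15 -0.12] T [-0.0121  0.0678  0.0066] +- 0.0133 jt6 [ 0.0388  0.007  -0.0013 -0.0025 -0.0018 -0.0007]
t 27.15 tcp [0.5772 0.1044 0.1392] yawz 35.49 q1 0.136 q6 -0.483 F [-0.36 -0.08 -0.49] T [ 0.013  0.073 -0.029] jt6 -0.0007 w 0.171 ydir [-2.e-04 -0.e+00 -1.e+00]
near-axis n 0 top z None
cap wall n 536 z 2/98% [0.0969 0.1611]
hist {0.125: 4, 0.127: 6, 0.129: 3, 0.131: 52, 0.133: 55, 0.135: 13, 0.137: 11, 0.139: 12, 0.141: 19, 0.143: 8, 0.145: 17, 0.147: 21, 0.149: 18, 0.151: 38, 0.153: 32, 0.155: 6, 0.157: 10, 0.159: 10, 0.161: 8, 0.163: 6}
```

```bash
python3 -m handwheel '[[0,0,0,0,0.03,0,0.17],[0,0,0,0,0.03,0,0.17],[0,0,0,0,0.03,0,0.17],[0,0,0,0,0,0,0.17]]'
python3 -c "
from h import *; load(6); rep()"
```

```text
time: 27.7
tool_pos: [0.5773, 0.1044, 0.1393]
tcp_rot: [-1.414, 0.812, -0.812]
wrist_force: [0.1, -0.0, 0.4]
width: 0.17
load F [-0.2   0.12 -0.26] T [0.0151 0.0415 0.0168] +- 0.0078 jt6 [0.0375 0.0124 0.0047 0.0026 0.0021 0.0021]
t 28.0 tcp [0.5774 0.1044 0.1393] yawz 30.31 q1 0.136 q6 -0.393 F [-0.04 -0.44  0.21] T [-0.025  0.046  0.058] jt6 0.0021 w 0.171 ydir [ 1.e-04 -0.e+00 -1.e+00]
```

```bash
python3 -m handwheel '[[0,0,0,0,0.03,0,0.17],[0,0,0,0,0.03,0,0.17],[0,0,0,0,0,0,0.17]]'
python3 -c "
from h import *; load(6); rep()"
```

```text
time: 28.38
tool_pos: [0.5773, 0.1044, 0.1393]
tcp_rot: [-1.395, 0.858, -0.858]
wrist_force: [-0.7, 0.7, 0.6]
width: 0.169
load F [0.04 0.3  0.07] T [ 0.0298  0.0461 -0.0134] +- 0.0124 jt6 [0.0374 0.0123 0.0046 0.0024 0.0018 0.0018]
t 28.68 tcp [0.5773 0.1044 0.1393] yawz 26.87 q1 0.136 q6 -0.333 F [0.25 0.41 0.68] T [ 0.004  0.081 -0.019] jt6 0.0018 w 0.174 ydir [ 1.e-04  0.e+00 -1.e+00]
```

```bash
python3 -m handwheel '[[0,0,0,0,0.025,0,0.17],[0,0,0,0,0.025,0,0.17],[0,0,0,0,0,0,0.17]]'
python3 -c "
from h import *; load(6); rep()"
```

```text
time: 29.05
tool_pos: [0.5773, 0.1044, 0.1393]
tcp_rot: [-1.379, 0.896, -0.896]
wrist_force: [-0.2, 0.2, 0.0]
width: 0.173
load F [-0.07  0.54  0.59] T [0.0728 0.052  0.0258] +- 0.0112 jt6 [0.0396 0.0184 0.0121 0.0104 0.01   0.0096]
t 29.35 tcp [0.5773 0.1044 0.1393] yawz 24.01 q1 0.136 q6 -0.283 F [0.51 0.15 0.16] T [0.09  0.043 0.02 ] jt6 0.0096 w 0.168 ydir [ 1.e-04  1.e-04 -1.e+00]
```

```bash
python3 -m handwheel '[[0,0,0,0,0.02,0,0.17],[0,0,0,0,0.0,0,0.17]]'
python3 -c "
from h import *; load(6)"
```

```text
time: 29.6
tool_pos: [0.5774, 0.1045, 0.1393]
tcp_rot: [-1.372, 0.911, -0.911]
wrist_force: [-0.4, 1.2, -0.4]
width: 0.171
load F [-0.07  1.26  0.26] T [0.1788 0.015  0.0129] +- 0.0074 jt6 [0.049  0.033  0.0282 0.027  0.0267 0.0268]
```

```bash
python3 -m handwheel '[[0,0,0,0,0.02,0,0.17],[0,0,0,0,0,0,0.17]]'
python3 -c "
from h import *; load(6); rep();nut(name='pics/s12.png')"
```

```text
time: 30.15
tool_pos: [0.5773, 0.1045, 0.1393]
tcp_rot: [-1.365, 0.926, -0.926]
wrist_force: [-0.0, 1.9, -0.6]
width: 0.17
load F [-0.26  1.61 -0.04] T [0.2795 0.0428 0.0712] +- 0.0075 jt6 [0.077  0.0611 0.0564 0.0552 0.0549 0.055 ]
t 30.45 tcp [0.5773 0.1045 0.1393] yawz 21.72 q1 0.137 q6 -0.243 F [ 0.29  0.95 -0.27] T [0.305 0.071 0.047] jt6 0.055 w 0.164 ydir [ 1.e-04  1.e-04 -1.e+00]
near-axis n 0 top z None
cap wall n 517 z 2/98% [0.0974 0.1592]
hist {0.125: 0, 0.127: 3, 0.129: 4, 0.131: 53, 0.133: 47, 0.135: 14, 0.137: 13, 0.139: 13, 0.141: 15, 0.143: 16, 0.145: 15, 0.147: 14, 0.149: 27, 0.151: 36, 0.153: 23, 0.155: 16, 0.157: 8, 0.159: 16, 0.161: 9, 0.163: 7}
```

View pics/s12.png

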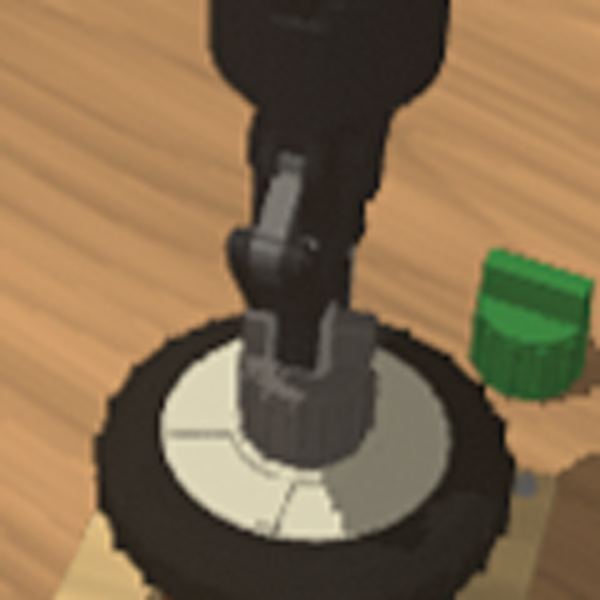

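Torque is building gently (about 0.055–0.07 N m). Two more small steps.

```bash
python3 -m handwheel '[[0,0,0,0,0.02,0,0.17],[0,0,0,0,0,0,0.17]]'
python3 -c "
from h import *; load(6)"
```

```text
time: 30.75
tool_pos: [0.5773, 0.1045, 0.1393]
tcp_rot: [-1.358, 0.941, -0.941]
wrist_force: [-0.7, 2.6, -0.2]
width: 0.17
load F [-0.41  2.26  0.2 ] T [0.3711 0.0518 0.0897] +- 0.0111 jt6 [0.1163 0.1003 0.0956 0.0945 0.0942 0.0943]
```

```bash
python3 -m handwheel '[[0,0,0,0,0.01,0,0.17],[0,0,0,0,0,0,0.17]]'
python3 -c "
from h import *; load(10);rep()"
```

```text
time: 31.3
tool_pos: [0.5773, 0.1045, 0.1393]
tcp_rot: [-1.354, 0.948, -0.948]
wrist_force: [-0.9, 3.0, -0.2]
width: 0.173
load F [-0.06  2.35  0.5 ] T [0.4352 0.0662 0.1312] +- 0.0109 jt6 [0.1391 0.1311 0.129  0.1284 0.1283 0.1283 0.1284 0.1284 0.1285 0.1285]
t 31.8 tcp [0.5773 0.1044 0.1393] yawz 20.0 q1 0.136 q6 -0.213 F [1.23 2.7  0.43] T [0.466 0.058 0.093] jt6 0.1285 w 0.174 ydir [ 1.e-04  1.e-04 -1.e+00]
```

```bash
python3 -m handwheel '[[0,0,0,0,0.005,0,0.17],[0,0,0,0,0,0,0.17],[0,0,0,0,0,0,0.17]]'
python3 -c "
from h import *; load(6)"
```

```text
time: 32.17
tool_pos: [0.5773, 0.1044, 0.1393]
tcp_rot: [-1.353, 0.952, -0.952]
wrist_force: [-0.4, 3.2, 1.1]
width: 0.17
load F [-0.26  3.21  0.73] T [0.4927 0.0521 0.1345] +- 0.0095 jt6 [0.151  0.1508 0.1508 0.1509 0.1509 0.1509]
```

Snug at about 0.14–0.15 N m, under the 0.2 limit. Now I ease off, open and lift away.

```bash
python3 -m handwheel '[[0,0,0,0,-0.04,0,0.17],[0,0,0,0,-0.04,0,0.17],[0,0,0,0,-0.04,0,0.2],[0,0,0,0,0,0,0.35],[0,0,0,0,0,0,0.35],[0,0,0,0,0,0,0.35],[0,-0.02,0,0,0,0,0.35],[0,-0.03,0,0,0,0,0.35]]'
python3 -m handwheel '[[0,-0.04,0,0,0,0,0.35],[0,-0.04,0,0,0,0,0.35],[0,-0.04,0,0,0,0,0.35],[0,0,0,0,0,0,0.35]]'
python3 -c "
from h import *; rep(); nut(name='pics/s13.png'); load(4)
for lo in(.140,.144,.148): bar(lo,.165)"
```

```text
time: 33.48
tool_pos: [0.5767, 0.1043, 0.1899]
tcp_rot: [-1.395, 0.862, -0.86]
wrist_force: [1.3, 0.2, 0.4]
width: 0.35
time: 33.98
tool_pos: [0.5799, 0.1047, 0.3162]
tcp_rot: [-1.387, 0.853, -0.867]
wrist_force: [-0.2, -1.0, -0.4]
width: 0.35
t 33.98 tcp [0.5799 0.1047 0.3162] yawz 26.58 q1 0.136 q6 -0.327 F [-0.25 -1.   -0.36] T [ 0.028 -0.022 -0.005] jt6 -0.0011 w 0.35 ydir [ 0.0106  0.0014 -0.9999]
near-axis n 40 top z [0.1526 0.1536 0.1541]
cap wall n 499 z 2/98% [0.0968 0.1525]
hist {0.125: 2, 0.127: 2, 0.129: 1, 0.131: 52, 0.133: 76, 0.135: 19, 0.137: 20, 0.139: 21, 0.141: 17, 0.143: 18, 0.145: 24, 0.147: 25, 0.149: 19, 0.151: 63, 0.153: 61, 0.155: 1, 0.157: 0, 0.159: 0, 0.161: 0, 0.163: 0}
load F [ 0.03  0.05 -0.36] T [-0.0055 -0.003  -0.0029] +- 0.0136 jt6 [0.0009 0.0009 0.0007 0.0005]
bar 260 ((579.62451171875, 104.91781616210938), (14.177932739257812, 46.3894157409668), 27.109529495239258)
bar 216 ((578.7451171875, 104.43215942382812), (14.490568161010742, 45.9100227355957), 26.76494026184082)
bar 171 ((578.5416870117188, 104.44293212890625), (15.18261432647705, 45.73904037475586), 27.605255126953125)
```

View pics/s13.png

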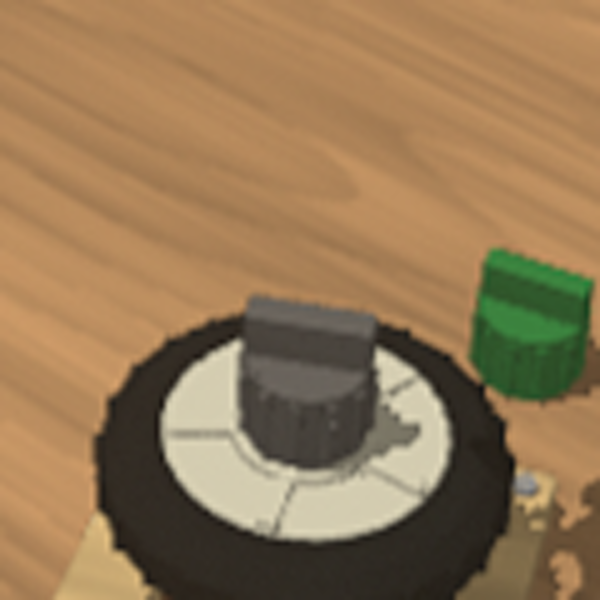

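The nut is seated, upright and free, and the gripper is well clear. Handing in.

```bash
python3 -m handwheel '[[0,0,0,0,0,0,0.35],[0,0,0,0,0,0,0.35],[0,0,0,0,0,0,0.35]]'; python3 -c "
from workcell import workorder; print(workorder.finish_job())"
```

```text
time: 34.75
tool_pos: [0.5773, 0.1044, 0.3092]
tcp_rot: [-1.394, 0.861, -0.861]
wrist_force: [-0.2, -0.4, -0.5]
width: 0.347
the job is handed in; nothing more can be done
None
```

The nut is screwed down onto the hub and released, and the job was handed in at 34.75 s; the system gave no verdict.

- **Backward:** I turned the nut anticlockwise with the open fork, taking one half-turn regrasp on the way. After about 1 rad it dropped about 9 mm, leaving the rim about 10 mm above the hub. I stopped there.
- **Forward:** I followed it down clockwise with a second regrasp, about 2.5 rad in all. The torque then rose steadily, and I stopped at 0.15 N m by the joint reading (0.13 N m at the wrist), under the 0.2 N m limit.
- **Final checks:**
  - The cap top is about 19 mm lower than at the start. That matches the full 18.8 mm of travel to within the depth noise of 1–2 mm.
  - The nut stands upright in the picture, on the axis to within 1–2 mm. It stayed where the fork left it.
  - The gripper is about 15 cm clear of the nut, and the wrist force is near zero.
- **Not measured directly:**
  - The hub contact force itself; I judged the nut snug from the torque alone.
  - A side force of about 3 N during tightening, because the fork was slightly off centre.
  - The positions of the spool, spare motor and cup; I kept the tool clear of them but took no final picture of them.

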